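# Lift the round bun off the bread board with kitchen tongs

## Robot

A 6-joint arm with a two-finger parallel gripper is mounted at the origin on a cart in front of the work surface, level with it; the furniture and walls round the work are solid. World frame = base frame: x ahead of the robot, y to its left, z up, the work surface at z = 0. Lengths are in mm, angles in degrees, forces in N, time in s.
With the tool pointing down it reaches from about 300 to 850 mm from the base axis. Payload 4.2 kg.
Tool frame: the origin (TCP) lies on the centre line of the jaws, within the pads' length; the fingertips stand 14 mm ahead of it and the grasp point (between the pads) lies 5 mm behind it (env.finger_overhang is the z of the fingertips in the tool frame, in mm); z points along the fingers, y is the line along which they close (so a half turn about z gives the same grasp; the last joint's range is limited). The gripper opens to 91 mm and grips with 3 to 60 N. Pads are 32 mm wide; open, the fingers measure 118 mm over their backs; the gripper's body (76 mm by 178 mm) begins 60 mm behind the grasp point.
Start: joints at [-68.526, 18.312, 89.639, -0, 72.044, -1.146], TCP at [221.163, -530.781, 227.976] pointing down, gripper open.
Joint ranges: [-177.97, 177.97], [-48.28, 115.42], [12.27, 149.76], [-77.06, 257.06], [2.81, 150.46], [-146.56, 146.56]. Speed limits (degrees/s): [147.25, 147.25, 180, 180, 180, 180].

## Interface

Orientations are given as [roll, pitch, yaw] about the fixed x, y, z axes, in that order (R = Rz(yaw) Ry(pitch) Rx(roll)).
In Python, from workcell import sensors, viewer, env gives the robot as it stands. The module is installed in compiled form; this text tells all that it offers.
- The arm moves only by the tool step_arm, never from a script. Its argument "plan" is one flat list of numbers, 6 for each row, row after row: the shift along the tool's x, y, z in cm, then the turn, a rotation vector about the tool's x, y, z in rad. In form: [x, y, z, wx, wy, wz, x, y, z, wx, wy, wz, ...]. A call has 1 to 5 rows; each row shifts and turns the commanded pose from where the row before left it, along the tool's axes as they then stand; what a row does not reach is not made up. A row lasts 1/12 s, in which the tool goes at most 41.7 mm and 7.16 degrees, less where a joint would pass 70% of its speed; a pose out of reach is approached as far as the arm can. A call is refused whole if a number of a shift passes 4.17 or a number of a turn 0.125, either way. A call with a gripper value outside its range is refused whole. "hand" is the finger opening in cm, from 0 to 9.12, set as the call begins (left out, the last holds). The fingers move at their own pace and stop on an object; "newtons" is the grip in N (left out, the last holds). Time passes only in rows, so rows that do not move let the fingers close. It gives the time, the measured TCP pose, the force, the opening and the grip force at its end, in the units of the state.
- sensors.state(): the state, without advancing time (a new reading comes with each control period).
- viewer.grab_frame(name): name is "scene" or "side" or "wrist"; returns a dict with "img" (400x640x3 uint8, red, green, blue), "fx", "fy", "cx", "cy" (pixels), "position" and "attitude" of the camera in the world. Camera axes: x right, y down, z forward; pixel columns grow to the right and rows downward; lengths in mm; the calibration is good to about 2 mm. A picture is of the moment at which its call begins. There is no depth.
- env.job_done(): hands the job in; it is judged then, once.
Trained networks look in a picture, given as the dict that the camera call returned (one of the last four; its "shot" number tells which), for a name from the list of things; names that differ only in an ending like _2 or _b are one class to them, and where a whole thing is asked for, a point or a joint stands for the part that bears it (a point fixed in the world has none). Each returns a list of dicts, best first, with "score" (0 to 1); they miss things now and then, are a little off and sometimes report something else, mostly with a low value. They report only what shows in the picture. A call takes as long as a camera call. They do not tell look-alikes from the thing itself.
- viewer.boxes_of(name, picture): "location" ([column, row] in pixels, amid what is visible of it).
- viewer.pinpoint(name, picture): "location" ([column, row] in pixels: a listed point, or the origin of a listed thing).
The state is a dict: "time_s": time; "qpos": joint angles; "qvel": joint speeds; "effort": joint torques, N m; "ee_pos": TCP position; "ee_rot": TCP orientation; "force": force on the tool from outside, world axes, zero at the start; "torque": the same for the moment, N m; "gripper_width": finger opening in mm; "gripper_force": force on a finger pad.
Only numpy, scipy, OpenCV 4.12 (cv2) and the standard library are available. Lean on these libraries where they do the work, as an engineer would, in place of code of your own. Each camera call takes 0.05 s, during which the arm holds its last target. There are 200 camera calls.

## Task

Pick up the kitchen tongs, close their jaws on the round bun lying on the wooden board between or beside the two finger rolls, and lift it at least 10 cm straight up above the board. Touch the bun only with the tongs, and leave the finger rolls, the mug, the pepper shaker and the candle where they are. Finish while still holding: the program ends with the gripper squeezing the tongs and the bun held still in their jaws above the board.

Things in the scene. Friction and masses are not known exactly. Their poses are not given: they have to be found in the camera images.
- tongs: Sprung steel kitchen tongs, 246 mm long, 120 g, 30 mm high, lying on edge: the arms spread sideways in a V. Origin: underside, midway between the two grip pads; x along the tongs to the jaws, y to the left arm, z up. Upright hinge pin (16 mm thick) at x = -100 mm, pull ring behind it to -125 mm. The frame is fixed to the right arm and turns with it when squeezed.
- tongs_arm: Left arm of the tongs (+y side), turns about the hinge pin. Origin: lower end of the pin, 100 mm behind that of tongs; x to the jaws when open. A spring pushes the arms apart with 4.5 N at the pads when open, 7 N when closed on the bun.
- tongs_grip (a point): Point midway between the two flat black grip pads on the outside of the arms, 15 mm above the underside. Pads: x = -26 to +26 mm, 0 to 30 mm above the underside; open, they measure 60 mm over both here, 65 mm at their front end. Grip across them from above; squeezed to 43 mm they are parallel and the jaws stand 46 mm apart; to 52 mm, jaws 64 mm apart.
- tongs_jaws (a point): Point midway between the open jaws, 100 mm ahead of tongs_grip, 15 mm above the underside. Jaws: upright flat steel plates, 44 mm long (x = 78 to 122 mm of the tongs), 24 mm high (3 to 27 mm above the underside), 80 mm apart inside when open. They close twice as far as the pads are squeezed.
- bun: The round bun, a small roll of circular outline with a cross cut in its top: 46 mm across, 42 mm high, about 50 g, upright sides from 10 to 28 mm above its underside, domed top. Origin: centre of its underside, z up. It stands in one of three places in a row on the board: middle, or about 100 mm to either side.
- board: Wooden bread board, fixed to the worktop, 120 x 320 x 14 mm, a 70 mm wide handle tongue of 40 mm at its -y end. Origin: centre of its underside on the worktop; y along its long side (the row of bread lies along y), x across it, away from the robot; z up; the bread lies on its top at z = 14 mm.
- finger_roll_1: A long finger roll, 84 x 34 x 30 mm (length along its x, roughly across the board), with slanting cuts. Origin: centre of its underside. To be left alone.
- finger_roll_2: Another finger roll just like it, 84 x 34 x 30 mm. Origin: centre of its underside. To be left alone.
- mug: White coffee mug, 92 mm across, 95 mm high, near the sink. Origin: centre of its underside. To be left alone.
- pepper: Pepper shaker, 44 mm across, 90 mm high, near the front edge on the right. Origin: centre of its underside. To be left alone.
- candle: Candle, 52 mm across, 144 mm high, near the left front corner of the worktop. Origin: centre of its underside. To be left alone.
There are look-alikes about, which are no part of the job. What is shaped like the bun but pink or purple is not meant.

How it is judged:
By the outcome, as a careful person would: the job done as asked, in the order asked, and still so for the second after the job is handed in, while the arm keeps its last pose, push and grip.
It also fails if it takes over 45 s, if anything falls off the work surface, if the arm or the gripper's body presses on something with over 40 N, if the wrist force passes 120 N, or if a joint passes its speed limit or range.

## Working session

There is one attempt and no reset: what is moved stays moved. The work goes in short steps, Python scripts to look and compute and a tool call to move; the robot and the scene stay as the last step left them, time stands still between calls to the robot, and variables do not carry over. Pictures are saved under pics/ and viewed, at most 10 in all, crops included, and the job is handed in when it is done.

Besides the shell and the picture viewer there is one more tool, called after "Call:" by a JSON object that holds its "method" and its "body". step_arm: Moves the arm, as the interface text tells. Its arguments: {"type":"object","properties":{"plan":{"type":"array","items":{"type":"number"}},"hand":{"type":"number"},"newtons":{"type":"number"}},"required":["plan"]}

```bash
mkdir -p pics; cat > h.py <<'E'
import numpy as np, cv2
from scipy.spatial.transform import Rotation as R
from workcell import sensors, viewer, env
def ray(f,px):
    d=np.array([(px[0]-f["cx"])/f["fx"],(px[1]-f["cy"])/f["fy"],1.])
    a=np.array(f["attitude"],float)
    M=a if a.shape==(3,3) else R.from_euler('xyz',a,degrees=True).as_matrix()
    return np.array(f["position"],float),M@d
def atz(f,px,z):
    p,d=ray(f,px); return p+d*(z-p[2])/d[2]
def save(f,n): cv2.imwrite(f"pics/{n}.png",f["img"][:,:,::-1])
E
python3 - <<'E'
from h import *
for n in ("scene","side"):
    f=viewer.grab_frame(n); save(f,n+"0"); print(n,f["position"],f["attitude"],f["fx"])
    for t,z in (("tongs_grip",15),("tongs_jaws",15),("tongs",0),("tongs_arm",0),("bun",14),("finger_roll_1",14),("board",0),("mug",0),("pepper",0),("candle",0)):
        for r in viewer.pinpoint(t,f)[:4]: print(t,np.round(r["location"]),round(r["score"],2),np.round(atz(f,r["location"],z)))
print(sensors.state())
E
```

```text
scene [-168.01092852  821.24606932 1061.91190202] [-135.54906509   -0.68294491 -138.60468706] 369.0545086476942
tongs_grip [256. 241.] 0.68 [509. 349.  15.]
tongs_jaws [244. 226.] 0.77 [591. 331.  15.]
tongs [255. 246.] 0.63 [502. 358.   0.]
tongs [267. 267.] 0.61 [408. 389.   0.]
tongs_arm [266. 269.] 0.66 [404. 397.   0.]
bun [402. 152.] 0.6 [ 394. -436.   14.]
bun [376. 165.] 0.53 [ 427. -277.   14.]
bun [344. 161.] 0.49 [ 548. -205.   14.]
bun [353. 196.] 0.48 [385. -60.  14.]
finger_roll_1 [326. 176.] 0.69 [541. -80.  14.]
finger_roll_1 [311. 184.] 0.59 [560.  -2.  14.]
board [326. 175.] 0.68 [560. -96.   0.]
mug [361. 136.] 0.76 [ 609. -421.    0.]
mug [342. 162.] 0.23 [ 557. -209.    0.]
pepper [398. 154.] 0.54 [ 405. -423.    0.]
candle [243. 292.] 0.88 [397. 507.   0.]
side [ 435.73963526 -867.13817653  815.63563211] [-128.99916332    0.23760255   -4.5374166 ] 381.26583633508807
tongs_grip [315. 163.] 0.79 [510. 352.  15.]
tongs_jaws [338. 165.] 0.6 [596. 330.  15.]
tongs [309. 164.] 0.85 [487. 367.   0.]
tongs_arm [286. 161.] 0.87 [398. 399.   0.]
bun [291. 253.] 0.78 [ 410
[... 461 characters left out ...]
8.] 0.7 [401. 497.   0.]
{'time_s': 1.1, 'qpos': array([-6.85251529e+01,  1.83111110e+01,  8.96391673e+01, -1.37745579e-03,
        7.20439088e+01, -1.14492757e+00]), 'qvel': array([ 0.01680168,  0.01952954,  0.01210679, -0.13467269,  0.03682976,
        0.01596898]), 'effort': array([ 1.75216603e-03, -4.12355590e+01, -2.32232022e+01,  7.29222153e-02,
        3.77367740e-02,  2.88376981e-06]), 'ee_pos': array([ 221.16084059, -530.78040484,  227.98270752]), 'ee_rot': array([1.79994214e+02, 1.42629718e-03, 2.26201992e+01]), 'force': array([-0.11412521, -0.39871011,  0.53015645]), 'torque': array([ 0.02404877, -0.00126605, -0.02379928]), 'gripper_force': 0.0, 'gripper_width': 91.18507461988996}
```

```bash
python3 - <<'E'
import cv2
a=cv2.imread("pics/scene0.png")[120:320,190:450]; b=cv2.imread("pics/side0.png")[140:390,230:450]
cv2.imwrite("pics/a.png",cv2.resize(a,None,fx=3,fy=3,interpolation=cv2.INTER_CUBIC)[:600,:800])
cv2.imwrite("pics/b.png",cv2.resize(b,None,fx=2.4,fy=2.4,interpolation=cv2.INTER_CUBIC))
E
```

```text
(no output)
```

View pics/a.png

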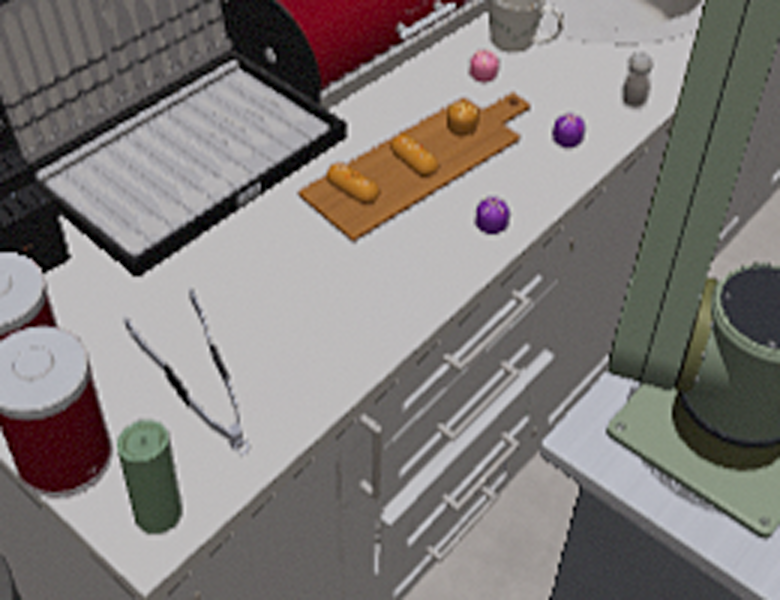

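View pics/b.png

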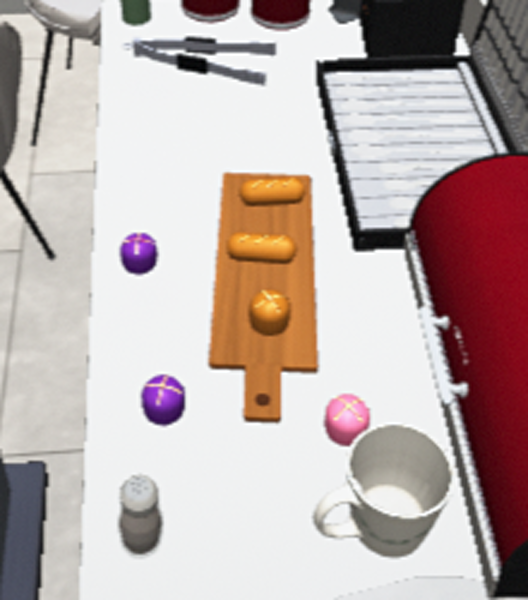

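Look-alikes (scene pixels): purple (353,192), purple (380,163) and pink (351,142). The golden-brown one with a cross cut on the board, at (344,159) and side (341,270), is the bun. The crops show this clearly, at the board's -y end. The tongs hinge is at scene (269,267), with the jaws at (254,217) and (232,227).

```bash
cat >> h.py <<'E'
def rows(pts,yaw1,n=None):
    """world waypoints (mm) -> tool-frame rows for a down-pointing tool, even yaw change to yaw1"""
    s=sensors.state(); P=[s["ee_pos"]]+[np.array(p,float) for p in pts]; rr=R.from_euler('xyz',s["ee_rot"],degrees=True)
    dy=(yaw1-s["ee_rot"][2]+180)%360-180
    L=[np.linalg.norm(b-a) for a,b in zip(P,P[1:])]; S=np.r_[0,np.cumsum(L)]
    n=n or int(np.ceil(max(S[-1]/40,abs(dy)/6.9)))
    q=np.array([[np.interp(t,S,[p[k] for p in P]) for k in range(3)] for t in np.linspace(0,S[-1],n+1)])
    yaw=s["ee_rot"][2]; 
    out=[]; pos=P[0].copy()
    for i in range(n):
        M=R.from_euler('xyz',[180,0,yaw],degrees=True).as_matrix()
        d=np.round(M.T@(q[i+1]-pos)/10,2); w=-round(np.radians(dy/n),3)
        out.append([*d,0,0,w]); pos=pos+M@d*10; yaw-=np.degrees(w)
    for i in range(0,n,5): print([float(v)+0. for r in out[i:i+5] for v in r])
    print("end",pos.round(1),round(yaw,1),"tilt",s["ee_rot"][:2].round(2))
E
python3 - <<'E'
from h import *
f=viewer.grab_frame("scene")
for p in ((205,281),(193,258),(208,230),(236,209),(254,217),(232,227),(269,267)): print(p,atz(f,p,0).round())
rows([(430,-150,228),(470,355,228)],161)
E
```

```text
(205, 281) [519. 564.   0.]
(193, 258) [624. 536.   0.]
(208, 230) [686. 425.   0.]
(236, 209) [690. 288.   0.]
(254, 217) [608. 269.   0.]
(232, 227) [632. 357.   0.]
(269, 267) [403. 387.   0.]
[3.06, -2.45, 0.0, 0.0, 0.0, -0.101, 3.3, -2.12, 0.0, 0.0, 0.0, -0.101, 3.49, -1.79, 0.0, 0.0, 0.0, -0.101, 3.65, -1.42, 0.0, 0.0, 0.0, -0.101, 3.78, -1.05, 0.0, 0.0, 0.0, -0.101]
[3.86, -0.66, 0.0, 0.0, 0.0, -0.101, 3.91, -0.27, 0.0, 0.0, 0.0, -0.101, 3.92, 0.13, 0.0, 0.0, 0.0, -0.101, 3.88, 0.52, 0.0, 0.0, 0.0, -0.101, 3.82, 0.92, 0.0, 0.0, 0.0, -0.101]
[3.7, 1.29, 0.0, 0.0, 0.0, -0.101, 3.89, 0.18, 0.0, 0.0, 0.0, -0.101, 3.89, 0.45, 0.0, 0.0, 0.0, -0.101, 3.83, 0.84, 0.0, 0.0, 0.0, -0.101, 3.73, 1.22, 0.0, 0.0, 0.0, -0.101]
[3.58, 1.59, 0.0, 0.0, 0.0, -0.101, 3.4, 1.95, 0.0, 0.0, 0.0, -0.101, 3.2, 2.28, 0.0, 0.0, 0.0, -0.101, 2.94, 2.58, 0.0, 0.0, 0.0, -0.101, 2.67, 2.88, 0.0, 0.0, 0.0, -0.101]
[2.36, 3.12, 0.0, 0.0, 0.0, -0.101, 2.04, 3.35, 0.0, 0.0, 0.0, -0.101, 1.69, 3.54, 0.0, 0.0, 0.0, -0.101, 1.33, 3.69, 0.0, 0.0, 0.0, -0.101]
end [470. 355. 228.] 161.5 tilt [179.99  -0.  ]
```

Call:
{"method": "step_arm", "body": {"plan": [3.06,-2.45,0,0,0,-0.101,3.3,-2.12,0,0,0,-0.101,3.49,-1.79,0,0,0,-0.101,3.65,-1.42,0,0,0,-0.101,3.78,-1.05,0,0,0,-0.101]}}

```text
time_s: 1.57
ee_pos: [315.9, -357.3, 228.1]
ee_rot: [180.0, -0.0, 51.8]
force: [0.4, 0.5, -0.1]
gripper_width: 91.3
gripper_force: 0.0
```

Call:
{"method": "step_arm", "body": {"plan": [3.86,-0.66,0,0,0,-0.101,3.91,-0.27,0,0,0,-0.101,3.92,0.13,0,0,0,-0.101,3.88,0.52,0,0,0,-0.101,3.82,0.92,0,0,0,-0.101]}}

```text
time_s: 1.98
ee_pos: [410.3, -185.3, 228.3]
ee_rot: [179.9, 0.0, 80.8]
force: [1.3, -0.5, 0.3]
gripper_width: 91.2
gripper_force: 0.0
```

Call:
{"method": "step_arm", "body": {"plan": [3.7,1.29,0,0,0,-0.101,3.89,0.18,0,0,0,-0.101,3.89,0.45,0,0,0,-0.101,3.83,0.84,0,0,0,-0.101,3.73,1.22,0,0,0,-0.101]}}

```text
time_s: 2.4
ee_pos: [442.0, 5.1, 228.2]
ee_rot: [180.0, 0.0, 109.7]
force: [0.9, 0.5, 0.7]
gripper_width: 91.2
gripper_force: 0.0
```

Call:
{"method": "step_arm", "body": {"plan": [3.58,1.59,0,0,0,-0.101,3.4,1.95,0,0,0,-0.101,3.2,2.28,0,0,0,-0.101,2.94,2.58,0,0,0,-0.101,2.67,2.88,0,0,0,-0.101]}}

```text
time_s: 2.82
ee_pos: [457.4, 200.7, 228.2]
ee_rot: [180.0, 0.0, 138.7]
force: [0.5, -1.0, -0.1]
gripper_width: 91.1
gripper_force: 0.0
```

Call:
{"method": "step_arm", "body": {"plan": [2.36,3.12,0,0,0,-0.101,2.04,3.35,0,0,0,-0.101,1.69,3.54,0,0,0,-0.101,1.33,3.69,0,0,0,-0.101,0,0,0,0,0,0]}}

```text
time_s: 3.23
ee_pos: [470.2, 361.5, 227.3]
ee_rot: [179.8, -0.0, 161.9]
force: [0.0, -0.4, 0.4]
gripper_width: 91.0
gripper_force: 0.0
```

```bash
python3 - <<'E'
from h import *
f=viewer.grab_frame("wrist"); save(f,"w1"); print(f["position"],f["attitude"],f["fx"])
for t,z in (("tongs_grip",15),("tongs_jaws",15),("tongs",0),("tongs_arm",0)):
    for r in viewer.pinpoint(t,f)[:2]: print(t,np.round(r["location"]),round(r["score"],2),np.round(atz(f,r["location"],z)))
print(sensors.state()["ee_pos"],sensors.state()["ee_rot"])
E
```

```text
[402.25313118 384.09925202 384.09670343] [165.13971563  -0.26354795  71.95755819] 349.63371371521674
tongs_arm [328. 104.] 0.9 [402. 392.   0.]
[469.87943094 353.7686082  227.95662328] [-1.79953012e+02 -1.13670908e-04  1.61420754e+02]
```

View pics/w1.png

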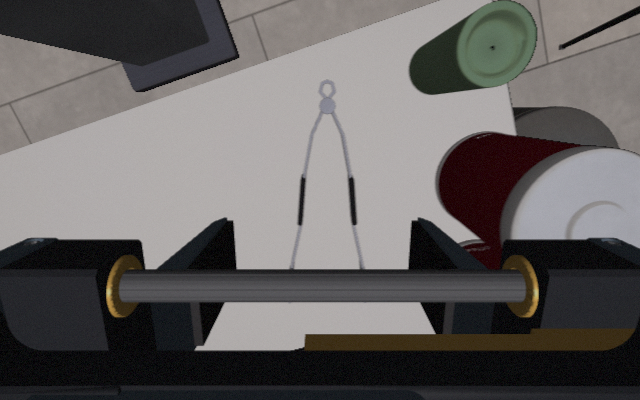

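```bash
python3 - <<'E'
from h import *
f=viewer.grab_frame("wrist")
g=f["img"].mean(2)
for r in range(174,232,8): 
    c=np.where(g[r,280:380]<70)[0]+280; print(r,c.min() if len(c) else 0,c.max() if len(c) else 0, c[c<328].mean() if len(c) else 0,c[c>328].mean() if len(c) else 0)
for p in ((303,178),(301,224),(351,178),(355,224),(327,104)): print(p,atz(f,p,25).round(1))
A=(atz(f,(302,201),25)+atz(f,(353,201),25))/2; h=atz(f,(327.5,104),20); d=A-h; print(A,np.hypot(*d[:2]),np.degrees(np.arctan2(d[1],d[0])))
for p in ((437,185),(470,240)): print(atz(f,p,150),atz(f,p,0))
E
```

```text
174 311 357 311.0 357.0
182 310 362 311.5 360.0
190 309 363 310.5 360.5
198 309 363 310.5 361.0
206 308 364 309.5 361.5
214 308 365 309.5 362.5
222 307 363 308.0 363.0
230 0 0 0 0
(303, 178) [464.4 335.8  25. ]
(301, 224) [511.6 316.9  25. ]
(351, 178) [480.4 383.5  25. ]
(355, 224) [530.3 372.4  25. ]
(327, 104) [401.4 383.2  25. ]
[496.22985462 352.27106065  25.        ] 99.76020471934748 -18.374768300173333
[476.73177943 436.01176635 150.        ] [524.28776018 473.26209529   0.        ]
[523.58184233 448.81871329 150.        ] [601.07218042 494.25190695   0.        ]
```

```bash
python3 - <<'E'
from h import *
f=viewer.grab_frame("wrist"); s=sensors.state(); print(s["ee_pos"],s["ee_rot"])
for r in viewer.pinpoint("tongs_arm",f): print(r)
g=f["img"].mean(2)
L=[];Rr=[]
for r in range(182,220,4):
    c=np.where(g[r,280:380]<70)[0]+280; L.append(np.mean(c[c<330]));Rr.append(np.mean(c[c>330]))
    if r==182:print(c)
row=g[104,280:400]; print(row.round().astype(int)[30:80])
l,r=np.mean(L),np.mean(Rr); print(l,r)
A=(atz(f,(l,200),25)+atz(f,(r,200),25))/2; print(A, np.linalg.norm(atz(f,(l,200),25)-atz(f,(r,200),25)))
for c in (334,336,338):
  h=atz(f,(c,104),20); d=A-h; print(h,np.hypot(*d[:2]),np.degrees(np.arctan2(d[1],d[0])))
E
```

```text
[470.11332433 353.65583121 228.2367038 ] [-1.79993489e+02  1.47717322e-02  1.61392703e+02]
{'location': [335.7, 101.2], 'score': 0.79}
[310 311 312 313 358 359 360 361 362]
[173 173 172 175 174 173 173 175 172 174 172 175 174 174 173 172 173 143
 115 131 135 140 139 137 139 139 143 138 140 141 142 141 142 138 158 171
 173 171 173 173 173 174 173 174 173 174 175 173 173 175]
309.95 361.3
[498.15328779 360.74405643  25.        ] 54.715179507699496
[403.81739144 389.88801841  20.        ] 98.73516019504832 -17.16791668021115
[404.45908154 391.79663065  20.        ] 98.70596055917086 -18.336471570111648
[405.10077205 393.70524412  20.        ] 98.71783313534799 -19.505232355361677
```

```bash
python3 - <<'E'
from h import *
rows([(498,361,200),(498,361,17)],162)
E
```

```text
[-2.22, 1.45, 2.61, 0.0, 0.0, -0.002, -0.19, 0.12, 3.63, 0.0, 0.0, -0.002, 0.0, 0.0, 3.72, 0.0, 0.0, -0.002, 0.0, 0.0, 3.73, 0.0, 0.0, -0.002, 0.0, 0.0, 3.72, 0.0, 0.0, -0.002]
[0.0, 0.0, 3.72, 0.0, 0.0, -0.002]
end [498. 361.  17.] 162.1 tilt [1.7999e+02 2.0000e-02]
```

Call:
{"method": "step_arm", "body": {"plan": [-2.2,1.4,2.6,0,0,-0.005,-0.2,0.15,3.6,0,0,-0.005,0,0,3.7,0,0,0,0,0,3.7,0,0,0,0,0,2.0,0,0,0]}}

```text
time_s: 4.05
ee_pos: [496.0, 359.7, 68.0]
ee_rot: [-179.7, -0.2, 162.0]
force: [1.4, -1.4, -0.7]
gripper_width: 91.2
gripper_force: 0.0
```

Call:
{"method": "step_arm", "body": {"plan": [0,0,2.0,0,0,0,0,0,1.5,0,0,0,0,0,1.0,0,0,0,0,0,0.6,0,0,0,0,0,0,0,0,0]}}

```text
time_s: 4.47
ee_pos: [497.4, 361.4, 20.2]
ee_rot: [-179.9, -0.1, 162.0]
force: [-0.1, 0.1, 0.4]
gripper_width: 91.7
gripper_force: 0.0
```

Call:
{"method": "step_arm", "body": {"plan": [0,0,0,0,0,0]}}

```text
time_s: 4.55
ee_pos: [498.2, 362.1, 21.6]
ee_rot: [180.0, 0.0, 162.1]
force: [0.5, 1.0, -0.1]
gripper_width: 91.6
gripper_force: 0.0
```

```bash
python3 - <<'E'
from h import *
f=viewer.grab_frame("wrist"); save(f,"w2"); s=sensors.state(); print(s["ee_pos"],s["ee_rot"])
E
```

```text
[498.38721932 362.35178234  21.9767281 ] [1.79914518e+02 7.26743311e-02 1.62061843e+02]
```

View pics/w2.png

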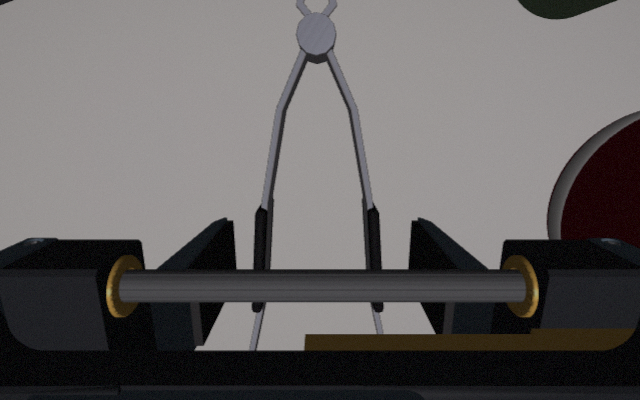

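The tongs stand between the fingers: pads at columns 262 and 374, hinge at (316,35). I lower 4 mm and squeeze gently.

Call:
{"method": "step_arm", "body": {"plan": [0,0,0.45,0,0,0,0,0,0,0,0,0,0,0,0,0,0,0,0,0,0,0,0,0,0,0,0,0,0,0], "hand": 5.4, "newtons": 20}}

```text
time_s: 5.02
ee_pos: [497.7, 362.0, 16.7]
ee_rot: [-180.0, 0.0, 162.1]
force: [-0.4, -1.4, 1.3]
gripper_width: 60.3
gripper_force: 4.7
```

Call:
{"method": "step_arm", "body": {"plan": [0,0,0,0,0,0,0,0,0,0,0,0,0,0,0,0,0,0,0,0,0,0,0,0]}}

```text
time_s: 5.35
ee_pos: [497.8, 362.0, 16.7]
ee_rot: [180.0, 0.0, 162.1]
force: [-0.7, -1.2, 3.0]
gripper_width: 53.9
gripper_force: 5.7
```

Call:
{"method": "step_arm", "body": {"plan": [0,0,-0.5,0,0,0,0,0,-1,0,0,0,0,0,-2,0,0,0,0,0,-3,0,0,0,0,0,-3,0,0,0]}}

```text
time_s: 5.77
ee_pos: [497.1, 361.9, 112.2]
ee_rot: [-179.9, -0.1, 162.1]
force: [0.4, 0.7, -1.3]
gripper_width: 54.1
gripper_force: 4.8
```

Call:
{"method": "step_arm", "body": {"plan": [0,0,-3,0,0,0,0,0,-2,0,0,0,0,0,-1,0,0,0,0,0,-0.5,0,0,0,0,0,0,0,0,0]}}

```text
time_s: 6.18
ee_pos: [497.7, 362.2, 177.1]
ee_rot: [179.9, 0.0, 162.1]
force: [-0.7, 0.1, -0.8]
gripper_width: 53.9
gripper_force: 4.8
```

```bash
python3 - <<'E'
from h import *
s=sensors.state(); print(s["ee_pos"],s["ee_rot"],s["gripper_width"],s["gripper_force"])
f=viewer.grab_frame("wrist"); w=f["img"][:230,200:460]
f=viewer.grab_frame("scene"); c=f["img"][130:330,180:360]
im=np.hstack([cv2.resize(w,(400,354)),cv2.resize(c,(319,354))]); cv2.imwrite("pics/c.png",im[:,:,::-1])
f=viewer.grab_frame("side")
for r in viewer.pinpoint("bun",f): 
    p=np.int32(r["location"]); print(p,r["score"],atz(f,r["location"],14).round(),f["img"][p[1]-8,p[0]])
rows([(420,200,190),(400,0,190),(400,-195,190)],180)
E
```

```text
[497.70715018 362.21493233 177.0973125 ] [1.79948003e+02 3.70985935e-02 1.62077486e+02] 53.91316157036066 4.820073005066661
[342 276] 0.83 [ 546. -203.   14.] [247 196  94]
[372 324] 0.8 [ 598. -356.   14.] [249 148 194]
[289 250] 0.77 [405. -98.  14.] [165  67 223]
[383 358] 0.23 [ 608. -442.   14.] [145 144 138]
[0.5, -3.79, -0.33, 0.0, 0.0, -0.021, 0.58, -3.78, -0.33, 0.0, 0.0, -0.021, 0.66, -3.76, -0.33, 0.0, 0.0, -0.021, 0.74, -3.76, -0.33, 0.0, 0.0, -0.021, 0.4, -3.75, -0.22, 0.0, 0.0, -0.021]
[-0.41, -3.82, 0.0, 0.0, 0.0, -0.021, -0.34, -3.82, 0.0, 0.0, 0.0, -0.021, -0.25, -3.83, 0.0, 0.0, 0.0, -0.021, -0.17, -3.83, 0.0, 0.0, 0.0, -0.021, -0.13, -3.84, 0.0, 0.0, 0.0, -0.021]
[-0.39, -3.82, 0.0, 0.0, 0.0, -0.021, -0.31, -3.82, 0.0, 0.0, 0.0, -0.021, -0.24, -3.83, 0.0, 0.0, 0.0, -0.021, -0.15, -3.84, 0.0, 0.0, 0.0, -0.021, -0.07, -3.83, 0.0, 0.0, 0.0, -0.021]
end [ 400. -195.  190.] 180.1 tilt [-1.7984e+02 -1.2000e-01]
```

View pics/c.png

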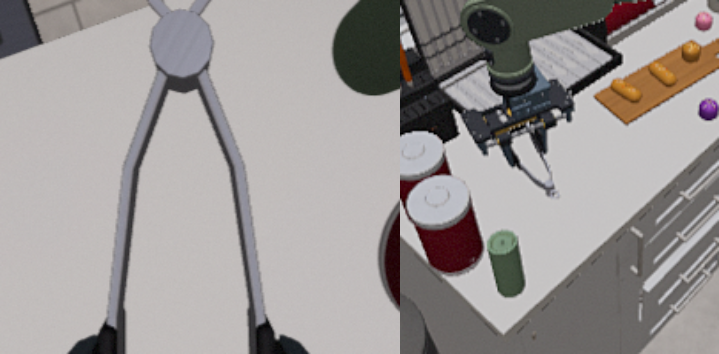

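The tongs are held level, with the hinge facing the wrist camera. I carry them with a gentle ramp.

Call:
{"method": "step_arm", "body": {"plan": [0.1,-1,-0.1,0,0,-0.01,0.3,-2,-0.2,0,0,-0.02,0.5,-3,-0.3,0,0,-0.02,0.6,-3.5,-0.3,0,0,-0.02,0.7,-3.5,-0.3,0,0,-0.02]}}

```text
time_s: 6.8
ee_pos: [440.1, 241.0, 187.5]
ee_rot: [-179.9, -0.1, 167.4]
force: [0.5, -1.2, -0.4]
gripper_width: 53.8
gripper_force: 4.8
```

Call:
{"method": "step_arm", "body": {"plan": [0.6,-3.5,-0.2,0,0,-0.02,0,-3.5,0,0,0,-0.02,-0.3,-3.5,0,0,0,-0.02,-0.2,-3.5,0,0,0,-0.02,-0.2,-3.5,0,0,0,-0.02]}}

```text
time_s: 7.22
ee_pos: [409.1, 69.0, 190.0]
ee_rot: [-180.0, -0.1, 173.1]
force: [0.5, -0.6, -1.1]
gripper_width: 54.0
gripper_force: 4.8
```

Call:
{"method": "step_arm", "body": {"plan": [-0.2,-3.5,0,0,0,-0.02,-0.2,-3.5,0,0,0,-0.02,-0.2,-3.5,0,0,0,-0.02,-0.2,-3.5,0,0,0,-0.02,-0.1,-3.5,0,0,0,-0.02]}}

```text
time_s: 7.63
ee_pos: [403.8, -105.9, 190.0]
ee_rot: [180.0, -0.1, 178.8]
force: [0.9, -0.4, -0.5]
gripper_width: 53.9
gripper_force: 4.8
```

Call:
{"method": "step_arm", "body": {"plan": [-0.1,-3,0,0,0,-0.02,0,-2,0,0,0,0,0,-1,0,0,0,0,0,0,0,0,0,0,0,0,0,0,0,0]}}

```text
time_s: 8.05
ee_pos: [404.8, -163.7, 190.0]
ee_rot: [179.9, -0.1, 179.8]
force: [0.3, 0.6, -0.7]
gripper_width: 54.0
gripper_force: 4.8
```

```bash
python3 - <<'E'
from h import *
s=sensors.state(); print(s["ee_pos"],s["ee_rot"],s["gripper_width"],s["gripper_force"])
f=viewer.grab_frame("wrist");
h=viewer.pinpoint("tongs_arm",f); print(h[:1])
w=f["img"]
for n in("side","scene"):
  f=viewer.grab_frame(n); c=f["img"]
  if n=="side":c1=c[180:340,260:420]
  for t,z in (("bun",14),("tongs_jaws",190),("tongs_grip",190)):
    for r in viewer.pinpoint(t,f)[:3]: print(n,t,np.round(r["location"]),round(r["score"],2),atz(f,r["location"],z).round(1))
cv2.imwrite("pics/d.png",np.hstack([cv2.resize(w,(480,300)),cv2.resize(c1,(300,300))])[:,:,::-1])
E
```

```text
[ 404.84506605 -163.73544608  190.01799695] [ 1.79932901e+02 -6.84856903e-02  1.79780027e+02] 54.02674886425068 4.820239552718704
[{'location': [320.8, 40.1], 'score': 0.94}]
side bun [345. 273.] 0.63 [ 553.9 -192.4   14. ]
side bun [288. 252.] 0.62 [ 402.2 -100.1   14. ]
side bun [372. 320.] 0.59 [ 600.3 -342.9   14. ]
side tongs_jaws [324. 218.] 0.88 [ 498.3 -161.   190. ]
side tongs_grip [287. 220.] 0.95 [ 406.8 -163.3  190. ]
scene bun [351. 197.] 0.5 [392.3 -52.   14. ]
scene bun [378. 167.] 0.48 [ 414.3 -273.1   14. ]
scene bun [352. 146.] 0.37 [ 587.8 -316.4   14. ]
scene tongs_jaws [349. 142.] 0.68 [ 484.5 -138.5  190. ]
scene tongs_grip [367. 148.] 0.76 [ 411.3 -156.2  190. ]
```

View pics/d.png

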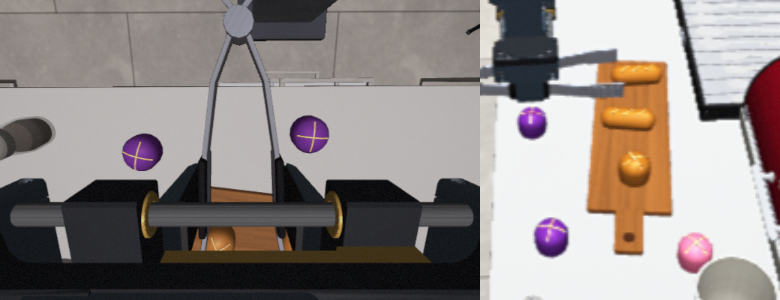

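```bash
python3 - <<'E'
from h import *
for n,c in(("side",(341,270)),("scene",(344,159))):
  f=viewer.grab_frame(n); img=cv2.imread(f"pics/{n}0.png"); hsv=cv2.cvtColor(img,cv2.COLOR_BGR2HSV)
  print(hsv[c[1],c[0]],hsv[c[1]+ (18 if n=="side" else 8),c[0]-20 if n=="side" else c[0]-8], hsv[c[1]-2:c[1]+3:2,c[0]-14:c[0]+15:2,2])
  for v in (150,170):
    m=((hsv[:,:,2]>v)&(hsv[:,:,1]>90)).astype(np.uint8)
    k,l,st,ce=cv2.connectedComponentsWithStats(m)
    for i in range(1,k):
      if st[i,4]>25 and np.hypot(*(ce[i]-c))<12:
        x,y,w,h,a=st[i]; b=(x+w/2-.5,y+h/2-.5); print(n,v,st[i],ce[i],atz(f,ce[i],35).round(1),atz(f,b,35).round(1), "w mm",round(np.linalg.norm(atz(f,(x,b[1]),35)-atz(f,(x+w,b[1]),35)),1))
E
```

```text
[ 17 189 234] [ 14 175 192] [[179 188 197 173 182 220 239 248 249 224 220 188 191 208 203]
 [179 189 194 160 139 195 225 234 235 232 204 147 189 208 203]
 [176 189 192 171 109 140 175 195 193 179 147 106 187 208 203]]
side 170 [ 317  212   45  102 3193] [339.77262762 258.06858754] [ 543.6 -156.7   35. ] [ 539.5 -172.6   35. ] w mm 122.2
[ 16 177 176] [ 14 154 154] [[189 198 179 159 151 164 181 208 183 180 149 148 153 152 150]
 [174 152 152 156 159 119 158 176 166 123 153 147 148 146 148]
 [151 157 159 162 162  86 103 113 105  94 151 147 150 149 134]]
scene 150 [320 153  35  24 308] [335.51948052 164.78246753] [ 544.9 -142.4   35. ] [ 541.4 -148.1   35. ] w mm 149.3
scene 170 [341 154   8   6  34] [344.20588235 156.38235294] [ 552.1 -211.4   35. ] [ 550.7 -211.6   35. ] w mm 35.0
```

```bash
python3 - <<'E'
import cv2,numpy as np
o=[]
for n,(x,y) in(("side",(322,250)),("scene",(325,140))):
  a=cv2.resize(cv2.imread(f"pics/{n}0.png")[y:y+40,x:x+40],None,fx=10,fy=10,interpolation=cv2.INTER_NEAREST)
  for i in range(0,40,10):
    cv2.putText(a,str(x+i),(i*10,10),0,.35,(255,0,0));cv2.putText(a,str(y+i),(0,i*10+10),0,.35,(255,0,0));a[:,i*10]=(255,0,0);a[i*10]=(255,0,0)
  o.append(a)
cv2.imwrite("pics/e.png",np.hstack(o))
E
```

```text
(no output)
```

View pics/e.png

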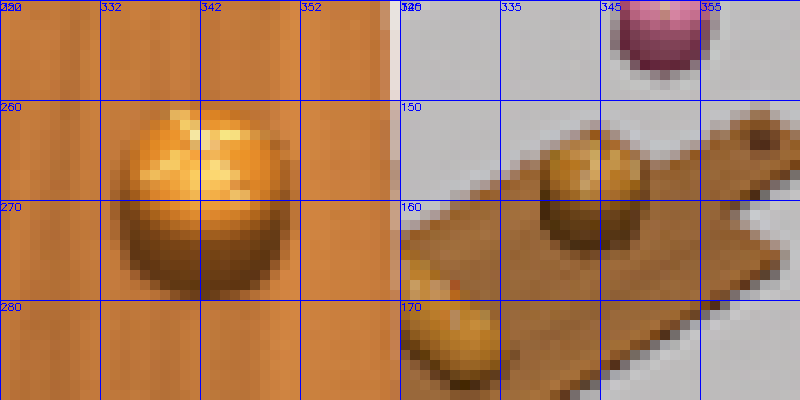

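```bash
python3 - <<'E'
from h import *
o=[]
for n,c in(("side",(341.8,269.8)),("scene",(343.9,158.5))):
  f=viewer.grab_frame(n); print(n,atz(f,c,34)); o.append(ray(f,c))
A=np.array([o[0][1],-o[1][1]]).T; t=np.linalg.lstsq(A,o[1][0]-o[0][0],rcond=None)[0]
print(o[0][0]+t[0]*o[0][1],o[1][0]+t[1]*o[1][1])
s=sensors.state(); print(s["ee_pos"],s["ee_rot"])
f=viewer.grab_frame("wrist"); hsv=cv2.cvtColor(f["img"],cv2.COLOR_RGB2HSV); 
p=(428,178) 
# hinge (z: underside+15..) and arms columns
print(viewer.pinpoint("tongs_arm",f)[:1])
g=f["img"]
for r in (70,120,180): print(r,atz(f,(320,r),185))
E
```

```text
side [ 544.07511195 -197.96087249   34.        ]
scene [ 544.92308691 -200.1490195    34.        ]
[ 543.91222778 -198.96699152   35.17520197] [ 544.06585856 -198.92089907   35.23595621]
[ 405.55194187 -164.19319319  190.46435998] [-1.79995846e+02  5.14298626e-03  1.79841922e+02]
[{'location': [318.9, 40.1], 'score': 0.72}]
70 [ 318.65987229 -163.95405839  185.        ]
120 [ 339.98458469 -164.03673356  185.        ]
180 [ 367.68440768 -164.14412481  185.        ]
```

Call:
{"method": "step_arm", "body": {"plan": [-1,-1,0,0,0,0,-1.85,-1.5,0,0,0,0,-1,-1,0,0,0,0,0,0,0,0,0,0,0,0,0,0,0,0]}}

```text
time_s: 9.27
ee_pos: [443.8, -199.4, 190.1]
ee_rot: [180.0, -0.1, 179.8]
force: [-0.1, 0.9, -1.5]
gripper_width: 54.4
gripper_force: 4.8
```

Call:
{"method": "step_arm", "body": {"plan": [0,0,1,0,0,0,0,0,2,0,0,0,0,0,2.5,0,0,0,0,0,2,0,0,0,0,0,1,0,0,0]}}

```text
time_s: 9.68
ee_pos: [441.2, -197.7, 102.6]
ee_rot: [179.9, -0.3, 179.9]
force: [-0.4, 0.1, -1.2]
gripper_width: 53.9
gripper_force: 4.8
```

Call:
{"method": "step_arm", "body": {"plan": [0,0,0,0,0,0,0,0,0,0,0,0]}}

```text
time_s: 9.85
ee_pos: [443.0, -198.6, 104.9]
ee_rot: [180.0, -0.1, 179.9]
force: [0.4, 0.2, -0.6]
gripper_width: 53.8
gripper_force: 4.8
```

```bash
python3 - <<'E'
from h import *
s=sensors.state(); print(s["ee_pos"],s["ee_rot"],s["gripper_width"])
f=viewer.grab_frame("wrist"); w=f["img"]; f=viewer.grab_frame("side"); c=f["img"][210:300,270:380]
for t,z in (("tongs_jaws",105),("tongs_grip",105)):
    for r in viewer.pinpoint(t,f)[:1]: print(t,np.round(r["location"]),round(r["score"],2),atz(f,r["location"],z).round(1))
cv2.imwrite("pics/f.png",np.hstack([w[:,200:460][160:400][:, :].repeat(2,0).repeat(2,1)[:300],]) [:,:,::-1]) if 0 else cv2.imwrite("pics/f.png",np.hstack([cv2.resize(w[150:360,190:450],(371,300)),cv2.resize(c,(366,300))])[:,:,::-1])
E
```

```text
[ 442.97045173 -198.63022229  104.88548274] [ 1.79951758e+02 -9.97828396e-02  1.79855578e+02] 53.79645695800594
tongs_jaws [341. 250.] 0.57 [ 540.9 -192.4  105. ]
tongs_grip [303. 253.] 0.74 [ 443.4 -196.2  105. ]
```

View pics/f.png

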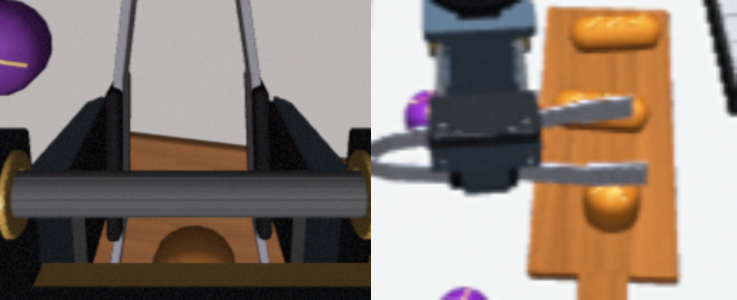

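The bun sits midway between the two arms in the wrist view (crop column 194, arms at 118 and 268), so I go down.

Call:
{"method": "step_arm", "body": {"plan": [-0.1,0,0.8,0,0,0,0,0,1.5,0,0,0,0,0,1.5,0,0,0,0,0,1,0,0,0,0,0,0,0,0,0]}}

```text
time_s: 10.47
ee_pos: [443.6, -198.7, 55.6]
ee_rot: [179.9, -0.2, 179.8]
force: [-0.4, 0.1, -1.0]
gripper_width: 54.0
gripper_force: 4.8
```

Call:
{"method": "step_arm", "body": {"plan": [0,0,0.8,0,0,0,0,0,0.8,0,0,0,0,0,0.5,0,0,0,0,0,0,0,0,0,0,0,0,0,0,0]}}

```text
time_s: 10.88
ee_pos: [444.8, -199.3, 36.3]
ee_rot: [180.0, -0.0, 179.8]
force: [0.1, -0.4, -0.9]
gripper_width: 54.5
gripper_force: 4.8
```

```bash
python3 - <<'E'
from h import *
s=sensors.state(); print(s["ee_pos"],s["ee_rot"],s["gripper_width"],s["force"])
f=viewer.grab_frame("wrist"); w=f["img"]; f=viewer.grab_frame("side"); c=f["img"][230:310,280:380]
cv2.imwrite("pics/g.png",np.hstack([cv2.resize(w[150:360,190:450],(371,300)),cv2.resize(c,(375,300),interpolation=cv2.INTER_CUBIC)])[:,:,::-1])
E
```

```text
[ 444.84987196 -199.32922505   36.28524692] [ 1.79996417e+02 -1.99774643e-02  1.79839138e+02] 54.50458331225281 [ 0.08150722 -0.38065002 -0.87476978]
```

View pics/g.png

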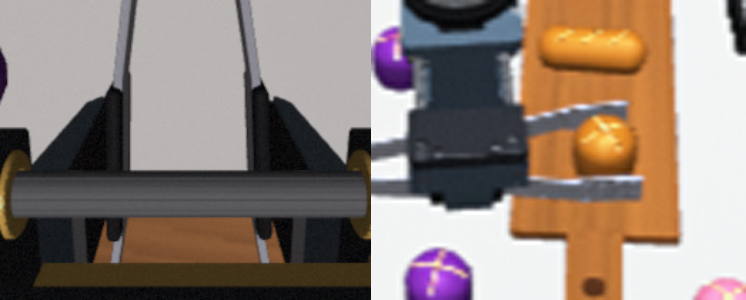

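The bun (side crop 605,145) is between the two jaw plates. I close them.

Call:
{"method": "step_arm", "body": {"plan": [0,0,0,0,0,0,0,0,0,0,0,0,0,0,0,0,0,0,0,0,0,0,0,0,0,0,0,0,0,0], "hand": 3.6, "newtons": 25}}

```text
time_s: 11.4
ee_pos: [445.1, -199.4, 36.7]
ee_rot: [-180.0, 0.0, 179.8]
force: [0.2, 1.4, -0.2]
gripper_width: 42.8
gripper_force: 24.8
```

Call:
{"method": "step_arm", "body": {"plan": [0,0,0,0,0,0,0,0,0,0,0,0,0,0,0,0,0,0,0,0,0,0,0,0,0,0,0,0,0,0]}}

```text
time_s: 11.82
ee_pos: [445.1, -199.4, 36.5]
ee_rot: [-180.0, 0.0, 179.8]
force: [-0.1, 0.9, 0.5]
gripper_width: 42.9
gripper_force: 24.8
```

Stopped at 42.9 mm, which means the jaws are closed on the bun. I lift straight up about 16 cm.

Call:
{"method": "step_arm", "body": {"plan": [0,0,-0.3,0,0,0,0,0,-0.7,0,0,0,0,0,-1.2,0,0,0,0,0,-1.6,0,0,0,0,0,-2,0,0,0]}}

```text
time_s: 12.23
ee_pos: [443.9, -198.9, 94.6]
ee_rot: [179.9, -0.2, 179.8]
force: [0.3, -0.0, -2.0]
gripper_width: 42.9
gripper_force: 24.8
```

Call:
{"method": "step_arm", "body": {"plan": [0,0,-2,0,0,0,0,0,-2,0,0,0,0,0,-2,0,0,0,0,0,-1.6,0,0,0,0,0,-1.2,0,0,0]}}

```text
time_s: 12.65
ee_pos: [445.0, -199.4, 184.5]
ee_rot: [-179.9, 0.1, 179.8]
force: [0.3, 0.3, -1.3]
gripper_width: 42.9
gripper_force: 24.8
```

Call:
{"method": "step_arm", "body": {"plan": [0,0,-0.8,0,0,0,0,0,-0.4,0,0,0,0,0,0,0,0,0,0,0,0,0,0,0,0,0,0,0,0,0]}}

```text
time_s: 13.07
ee_pos: [444.4, -199.1, 193.6]
ee_rot: [180.0, -0.1, 179.8]
force: [-0.6, 0.0, -1.5]
gripper_width: 43.0
gripper_force: 24.8
```

Call:
{"method": "step_arm", "body": {"plan": [0,0,0,0,0,0,0,0,0,0,0,0,0,0,0,0,0,0,0,0,0,0,0,0,0,0,0,0,0,0]}}

```text
time_s: 13.48
ee_pos: [444.9, -199.3, 194.3]
ee_rot: [180.0, -0.0, 179.8]
force: [-0.6, 0.0, -0.8]
gripper_width: 42.7
gripper_force: 24.8
```

```bash
python3 - <<'E'
from h import *
f=viewer.grab_frame("scene"); w=f["img"][80:230,270:430]; f=viewer.grab_frame("side"); c=f["img"][180:330,270:420]
cv2.imwrite("pics/i.png",np.hstack([cv2.resize(w,(400,375)),cv2.resize(c,(375,375),interpolation=cv2.INTER_CUBIC)])[:,:,::-1])
E
```

```text
(no output)
```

View pics/i.png

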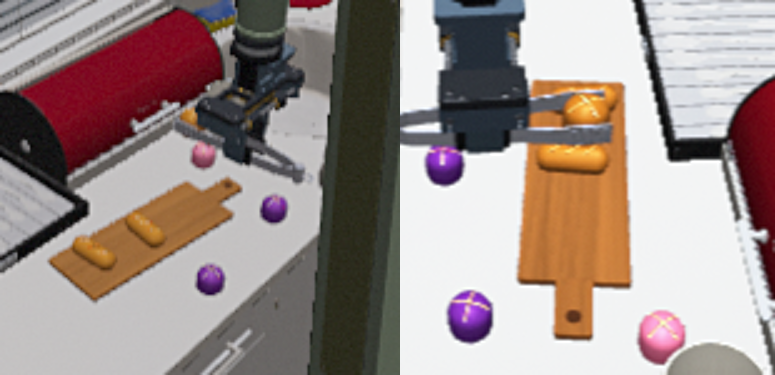

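The bun is held in the jaws (side crop 587,105; scene crop 190,117), about 158 mm up. The finger rolls, look-alikes and the other items are where they were.

```bash
python3 -c "
from workcell import env
print(env.job_done())"
```

```text
the job is handed in; nothing more can be done
None
```

The job is handed in: the tongs hold the bun still in their jaws, lifted about 158 mm straight up above the board, with the gripper squeezing at 25 N; the last pictures show the finger rolls undisturbed, and the arm went nowhere near the mug, pepper shaker or candle.

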